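# Open the desiccator bay whose desiccant is spent

### The job

One of the three desiccant canisters in the clear cabinet has turned pink, so it is spent; the blue ones are still good. Open the bay that holds the pink canister, ready for the swap: press its door in near the free edge so that the touch latch springs it ajar, then swing it wide open, about square to the cabinet front, and leave it standing there. Keep the other two bays shut so they stay dry, and do not shift or knock over the glassware standing on the bench.

Things in the scene. Friction and masses are not known exactly. Their poses are not given: they have to be found in the camera images.
- cabinet: Clear acrylic desiccator cabinet, fixed to the bench, 220 deep x 501 wide x 240 high, clear all round and on top. Origin: centre of its underside. Its x points to its back, y to its left as you face the doors, z up. The front faces its -x, roughly the robot. Three bays 165 apart, floor 16 above the bench. Three overlay doors cover the front; when shut their outer faces lie at cabinet x = -120.5.
- bay1 (a point): Centre of the left bay's floor (cabinet x 0, y +165, z 16); door1 closes this bay.
- bay2 (a point): Centre of the middle bay's floor (cabinet x 0, y 0, z 16); door2 closes this bay.
- bay3 (a point): Centre of the right bay's floor (cabinet x 0, y -165, z 16); door3 closes this bay.
- door1 (a joint): Left door's angle in rad: 0 shut, -0.032 pressed in to its stop, about 0.36 sprung ajar, 1.57 square to the front, 1.92 at the stop. Swings out to the front (cabinet -x) about a vertical hinge at its left edge. A touch latch holds it shut; pressed in 2 to 3 mm near the free edge (about 3 N) it lets go, and once the finger backs off a damped plunger pushes the door ajar in about 1 s. It then cannot be latched again.
- door2 (a joint): Middle door's angle; works like door1.
- door3 (a joint): Right door's angle; works like door1.
- door1_hinge (a point): Left door's hinge line, at the height of the door's upper edge: cabinet x -114.5, y = bay centre + 78, z 238. The line lies in the panel's inner face. Light hinge friction (below 1 N at the free edge) holds an open door where it is left.
- door2_hinge (a point): Middle door's hinge line, likewise.
- door3_hinge (a point): Right door's hinge line, likewise.
- door1_edge (a point): Outer upper corner of the left door's free (right) edge, moves with the door; 157 from the hinge line. The door is a flat clear panel, 156 wide x 226 high x 6 thick, pale edges, no handle; a grey press dot, 18 across, sits 135 from the hinge line and 45 below the upper edge. Nothing stands above the doors; the latch is at the bottom, 20 above the door's lower edge.
- door2_edge (a point): Outer upper corner of the middle door's free edge, likewise.
- door3_edge (a point): Outer upper corner of the right door's free edge, likewise.
- pink_canister: Spent desiccant canister, pink, with a white base and white cap rim, 52 diameter x 54 high, standing towards the back of one of the bays. Origin: centre of its underside.
- blue_canister_a: Good desiccant canister, dark blue, otherwise like the pink one, in another bay. Origin: centre of its underside.
- blue_canister_b: Good desiccant canister, dark blue, in the remaining bay. Origin: centre of its underside.
- beaker: Empty glass beaker, 92 diameter x 120 high, loose on the bench right of the cabinet's front. Origin: centre of its underside.
- cylinder: Empty clear measuring cylinder on a blue six-sided foot 68 across, 210 high, loose on the bench right of the cabinet. Origin: centre of its underside.
- tube_rack: Grey test tube rack with empty glass tubes, 250 long (its x) x 65 x 140 high, loose on the bench left of the cabinet's front. Origin: centre of its underside.
Things that resemble listed ones, but are neither listed nor needed, are in the scene too. Leave any orange or red look-alike of the beaker alone.

How it is judged:
On the way:
1. the door of the bay with the pink canister has sprung ajar (((horizontal distance between pink_canister and bay1 below 0.082 m and value of joint door1 above 0.2 rad) or (horizontal distance between pink_canister and bay2 below 0.082 m and value of joint door2 above 0.2 rad) or (horizontal distance between pink_canister and bay3 below 0.082 m and value of joint door3 above 0.2 rad))), for 0.2 s.
At the end, for the whole second after the job is handed in: The door of the bay that holds the pink canister stands open by at least 1.2 rad (69 degrees) and is at rest; the other two doors are shut (within 0.03 rad); beaker, cylinder and tube rack stand upright (within 0.2 rad) within 3 cm of where they stood (((horizontal distance between pink_canister and bay1 below 0.082 m and value of joint door1 above 1.2 rad and velocity of joint door1 between -0.05 and 0.05 rad/s and value of joint each of door2, door3 below 0.03 rad) or (horizontal distance between pink_canister and bay2 below 0.082 m and value of joint door2 above 1.2 rad and velocity of joint door2 between -0.05 and 0.05 rad/s and value of joint each of door1, door3 below 0.03 rad) or (horizontal distance between pink_canister and bay3 below 0.082 m and value of joint door3 above 1.2 rad and velocity of joint door3 between -0.05 and 0.05 rad/s and value of joint each of door1, door2 below 0.03 rad)) and angle between each of beaker, cylinder, tube_rack's own z axis and vertical below 0.2 rad and distance of each of beaker, cylinder, tube_rack from where it was at the start of the episode below 0.03 m); the robot touches nothing.
It fails at once if a door of a bay with a blue canister springs open ((value of joint door1 above 0.05 rad and not (horizontal distance between pink_canister and bay1 below 0.082 m)) or (value of joint door2 above 0.05 rad and not (horizontal distance between pink_canister and bay2 below 0.082 m)) or (value of joint door3 above 0.05 rad and not (horizontal distance between pink_canister and bay3 below 0.082 m))).
It fails at once if glassware on the bench shifted by more than 3 cm or tipped over (distance of any of beaker, cylinder, tube_rack from where it was at the start of the episode above 0.03 m or angle between any of beaker, cylinder, tube_rack's own z axis and vertical above 0.35 rad).
It also fails if it takes over 48 s, if anything falls off the work surface, if the arm or the gripper's body presses on something with over 40 N, if the wrist force passes 120 N, or if a joint passes its speed limit or range.

### The arm

A 6-joint arm with a two-finger parallel gripper is mounted at the origin on the work surface. World frame = base frame: x ahead of the robot, y to its left, z up, the work surface at z = 0. Lengths are in m, angles in rad, forces in N, time in s.
With the tool pointing down it reaches from about 0.425 to 0.95 m from the base axis. Payload 3.5 kg.
Tool frame: the origin (TCP) lies midway between the tips of the shut fingers; the grasp point (between the pads) lies 19 mm behind it (ctrl.pinch_z is the distance from the TCP to the grasp point, in m); z points along the fingers, y is the line along which they close (so a half turn about z gives the same grasp; the last joint's range is limited). The gripper opens to 85 mm and grips with 20 to 120 N. Pads are 22 mm wide; open, the fingers measure 114 mm over their backs; the gripper's body (76 mm by 85 mm) begins 54 mm behind the grasp point. The pads swing forward as they close: fully open they stand 13 mm farther back than shut.
Start: joints at [1.059, 0.286, 1.577, -0, 1.279, -0.15], TCP at [0.239, 0.631, 0.231] pointing down, gripper open.
Joint ranges: [-2.77, 2.77], [-0.9, 2.22], [0.21, 2.48], [-1.53, 4.67], [0.24, 2.81], [-2.84, 2.84]. Speed limits (rad/s): [2.79, 2.79, 3.14, 3.14, 3.14, 3.14].

### API

Orientations are given as a unit quaternion [x, y, z, w].
In Python, from plant import get_state, viewer, sign_off, ctrl gives the robot as it stands. The module is installed in compiled form; this text tells all that it offers.
- The arm moves only by the shell command python3 -m handwheel 'ROWS' [FORCE]. ROWS is JSON, a list that holds one entry, the list of rows, each a list of 5 numbers: the finger opening in m, from 0 to 0.0854, then the shift along the tool's x, y, z in m, then the turn about the tool's z in degrees. In form: [[[claw, x, y, z, spin], ...]]. A call has 1 to 12 rows; each row shifts and turns the commanded pose from where the row before left it, along the tool's axes as they then stand; what a row does not reach is not made up. A row lasts 1/12 s, in which the tool goes at most 41.7 mm and 7.16 degrees, less where a joint would pass 70% of its speed; a pose out of reach is approached as far as the arm can. A call is refused whole if a number of a shift passes 0.0417 or a number of a turn 7.16, either way. A call with a gripper value outside its range is refused whole. The fingers move at their own pace and stop on an object; FORCE is the grip in N (left out, the last holds). Time passes only in rows, so rows that do not move let the fingers close. It gives the time, the measured TCP pose, the force, the opening and the grip force at its end, in the units of the state.
- get_state(): the state, without advancing time (a new reading comes with each control period).
- viewer.read_camera(name): name is "side" or "top"; returns the picture (400x640x3 uint8, blue, green, red); there is no depth.
- viewer.camera_params(name): a dict with "fov_y" (degrees; the focal length in pixels is half the picture's height over the tangent of half this angle, whatever the lens; pixels are square), "cx", "cy" (the principal point, pixels), "k1" (the pictures are not rectified: a ray, as slopes to the right and down, at radius r is drawn at 1 + k1 r^2 times it, then the intrinsics apply), "xyz" and "attitude" of the camera in the world. Camera axes: x right, y up, looking along -z (the intrinsics and any distortion apply to the point x, -y, -z); pixel columns grow to the right and rows downward; lengths in m; the calibration is good to about 2 mm. A picture is of the moment at which its call begins. camera_params takes no time and is no camera call.
- sign_off(): hands the job in; it is judged then, once.
Trained networks look in the newest picture that a camera, given by its name, has taken for a name from the list of things; names that differ only in an ending like _2 or _b are one class to them, and where a whole thing is asked for, a point or a joint stands for the part that bears it (a point fixed in the world has none). Each returns a list of dicts, best first, with "confidence" (0 to 1); they miss things now and then, are a little off and sometimes report something else, mostly with a low value. They report only what shows in the picture. A call takes as long as a camera call. They do not tell look-alikes from the thing itself.
- viewer.look_for(camera, name): "extent" ([left, top, width, height] as shares, 0 to 1, of the picture: columns of its width, rows of its height, round what is visible of it).
- viewer.outline_of(camera, name): "mask" (400x640 bool, what is visible of it) and "extent" ([left, top, width, height] as shares, 0 to 1, of the picture: columns of its width, rows of its height, round what is visible of it).
- viewer.pinpoint(camera, name): "xy" ([column, row] as shares, 0 to 1, of the picture: columns of its width, rows of its height: a listed point, or the origin of a listed thing).
The state is a dict: "time": time; "qpos": joint angles; "dq": joint speeds; "joint_efforts": joint torques, N m; "eef_pos": TCP position; "tcp_rot": TCP orientation; "contact_force": force on the tool from outside, world axes, zero at the start; "wrist_torque": the same for the moment, N m; "opening": opening from 0.0 (shut) to 1.0 (fully open); "finger_force": force on a finger pad.
Only numpy, scipy, OpenCV 4.12 (cv2) and the standard library are available. Lean on these libraries where they do the work, as an engineer would, in place of code of your own. Each camera call takes 0.05 s, during which the arm holds its last target. There are 200 camera calls.

## Working session

There is one attempt and no reset: what is moved stays moved. The work goes in short steps, Python scripts to look and compute and a shell command to move; the robot and the scene stay as the last step left them, time stands still between calls to the robot, and variables do not carry over. Pictures are saved under pics/ and viewed, at most 10 in all, crops included, and the job is handed in when it is done.

```bash
mkdir -p pics; cat > h.py <<'E'
import numpy as np, cv2
from scipy.spatial.transform import Rotation as R
from plant import get_state, viewer, sign_off, ctrl
def cam(n):
    p=viewer.camera_params(n); f=200/np.tan(np.radians(p["fov_y"])/2)
    return p,f,R.from_quat(p["attitude"]).as_matrix(),np.array(p["xyz"])
def ray(n,uv):
    p,f,M,c=cam(n); d=np.array([(uv[0]-p["cx"])/f,(uv[1]-p["cy"])/f]); s=d.copy()
    for _ in range(30): s=d/(1+p["k1"]*(s@s))
    v=M@np.array([s[0],-s[1],-1]); return c,v/np.linalg.norm(v)
def onz(n,uv,z):
    c,v=ray(n,uv); return c+v*(z-c[2])/v[2]
def proj(n,X):
    p,f,M,c=cam(n); q=M.T@(np.array(X)-c); s=np.array([q[0],-q[1]])/-q[2]
    s=s*(1+p["k1"]*(s@s)); return s*f+[p["cx"],p["cy"]]
def pix(xy): return np.array(xy)*[640,400]
E
python3 - <<'E'
from h import *
for n in("side","top"):
    im=viewer.read_camera(n); cv2.imwrite(f"pics/{n}0.png",im)
    print(n,viewer.camera_params(n))
    for t in ["pink_canister","blue_canister_a","beaker","cylinder","tube_rack","cabinet","door1_hinge","door2_hinge","door3_hinge","door1_edge","door2_edge","door3_edge","bay1","bay2","bay3"]:
        print(t,[(pix(d["xy"]).round(1).tolist(),round(d["confidence"],2)) for d in viewer.pinpoint(n,t)[:3]])
print(get_state())
E
```

```text
side {'fov_y': 55.650554092908266, 'cx': 317.9402237742712, 'cy': 199.36039771234994, 'k1': -0.08441518889400171, 'xyz': array([ 0.14660306, -0.10735455,  1.48164239]), 'attitude': array([ 0.12284752, -0.10780803, -0.65958636,  0.73364279])}
pink_canister []
blue_canister_a []
beaker [([371.8, 271.4], 0.82)]
cylinder [([414.2, 217.6], 0.62)]
tube_rack [([182.0, 239.2], 0.58)]
cabinet [([238.0, 184.8], 0.53)]
door1_hinge [([236.7, 188.4], 0.59)]
door2_hinge [([284.4, 186.5], 0.57), ([413.7, 218.9], 0.57)]
door3_hinge [([331.7, 189.9], 0.57)]
door1_edge [([329.7, 190.3], 0.66), ([283.4, 186.8], 0.59)]
door2_edge [([328.2, 191.4], 0.94), ([283.6, 189.8], 0.6)]
door3_edge [([376.6, 193.6], 0.79)]
bay1 [([275.5, 178.6], 0.86), ([329.6, 188.6], 0.69)]
bay2 [([275.5, 178.6], 0.86), ([329.6, 188.6], 0.69)]
bay3 [([275.5, 178.6], 0.86), ([329.6, 188.6], 0.69)]
top {'fov_y': 51.78773100724117, 'cx': 325.4224437722935, 'cy': 200.1166164692713, 'k1': -0.012011589608117611, 'xyz': array([ 0.39961061, -0.05605092,  1.40373551]), 'attitude': array([-0.06091129,  0.05362851,  0.71200245, -0.69747137
[... 465 characters left out ...]
rray([ 1.05902579e+00,  2.86282554e-01,  1.57670583e+00,  3.82960830e-08,
        1.27862722e+00, -1.50004420e-01]), 'dq': array([-1.30926761e-04,  4.74250883e-05, -1.19413991e-03, -2.43869156e-05,
        6.90675739e-04,  1.68815007e-03]), 'joint_efforts': array([-1.11917725e-03, -4.05950868e+01, -2.92926836e+01, -2.41789421e-04,
        6.47685865e-04, -1.53544283e-05]), 'eef_pos': array([0.23886414, 0.63129852, 0.23133335]), 'tcp_rot': array([ 1.79898298e-01,  9.83685215e-01, -1.08471588e-05, -3.74556916e-06]), 'contact_force': array([-0.51393475, -0.11332654, -0.47790136]), 'wrist_torque': array([ 0.0054812 , -0.00569914,  0.01970836]), 'finger_force': 0.0, 'opening': 0.9977959345038617}
```

View pictures.

View pics/side0.png

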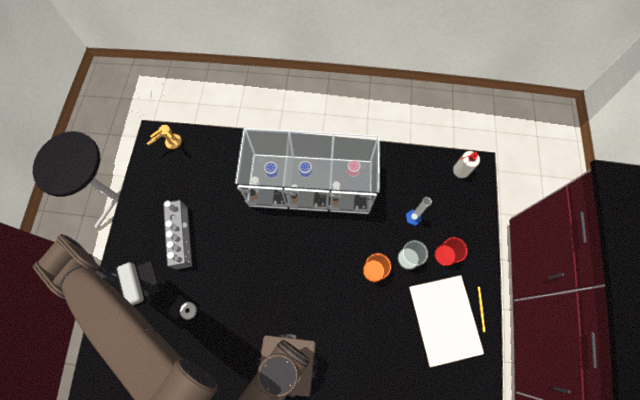

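View pics/top0.png

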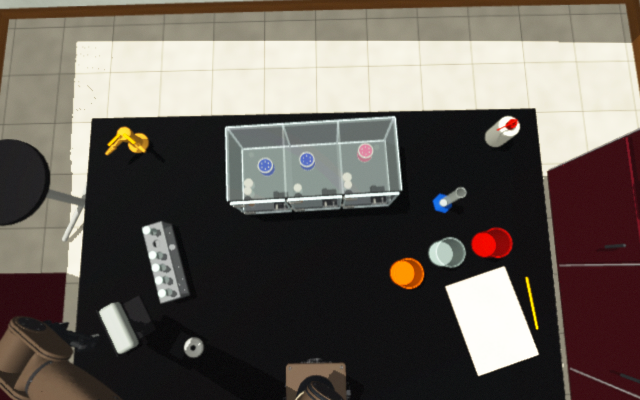

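The side view shows the pink canister at (354,168) and the blue ones at (271,169) and (305,168). The top view has pink at (365,151) and blue at (265,166) and (306,160). Candidates for the beaker are the clear one (439,255 in top), the orange one (405,273) and the red one (490,243). The clear one fits the description, and all three are left alone. Next I fit the cabinet pose and place the canisters in its frame.

```bash
cat > fit.py <<'E'
from h import *
from scipy.optimize import least_squares
H=lambda i:np.array([-.1145,[.165,0,-.165][i-1]+.078,.238])
Eg=lambda i:np.array([-.1205,[.165,0,-.165][i-1]+.078-.157,.238])
obs=[("top",H(1),(226.4,201.9)),("top",H(3),(348.5,192.9)),("top",Eg(1),(283.6,198.6)),("top",Eg(2),(343.1,200.5)),("top",Eg(3),(402.4,192.3)),
("side",H(1),(236.7,188.4)),("side",H(2),(284.4,186.5)),("side",H(3),(331.7,189.9)),("side",Eg(1),(283.4,186.8)),("side",Eg(2),(328.2,191.4)),("side",Eg(3),(376.6,193.6))]
def W(p,X):
    c,s=np.cos(p[2]),np.sin(p[2]); return np.array([p[0]+c*X[0]-s*X[1],p[1]+s*X[0]+c*X[1],X[2]])
def res(p): return np.concatenate([proj(n,W(p,X))-uv for n,X,uv in obs])
if __name__=="__main__":
    r=least_squares(res,[.7,0,0],loss="soft_l1",f_scale=2); p=r.x; print("pose",p.round(4)); print(res(p).reshape(-1,2).round(1).tolist())
    np.save("pose.npy",p)
    for n in("top","side"):
        im=cv2.imread(f"pics/{n}0.png")
        for uv,t in {"top":[((365,151),"pink"),((265,166),"blue"),((306,160),"blue")],"side":[((354,168),"pink"),((271,169),"blue"),((305,168),"blue")]}[n]:
            q=onz(n,uv,.068); d=q[:2]-p[:2]; c,s=np.cos(p[2]),np.sin(p[2]); print(n,t,"cab xy",(c*d[0]+s*d[1]).round(3),(-s*d[0]+c*d[1]).round(3))
        crop=(210,100,215,130); x,y,w,h=crop; k=3.6; big=cv2.resize(im[y:y+h,x:x+w],None,fx=k,fy=k,interpolation=cv2.INTER_CUBIC)
        def dr(X,c):
            u=(proj(n,W(p,X))-[x,y]+.5)*k; cv2.circle(big,tuple(int(v) for v in u),3,c,-1)
        for i in(1,2,3):
            dr(H(i),(0,255,0)); dr(Eg(i),(0,255,255))
            dr(np.array([0,[.165,0,-.165][i-1],.016]),(255,0,255))
        for sx in(-1,1):
            for sy in(-1,1):
                for z in(0,.24): dr(np.array([sx*.11,sy*.2505,z]),(0,128,255))
        cv2.imwrite(f"pics/{n}crop.png",big)
    pos={"beaker":onz("top",(438.7,255.5),0),"beaker s":onz("side",(371.8,271.4),0),"cyl":onz("top",(444.4,204.3),0),"cyl s":onz("side",(414.2,217.6),0),"rack":onz("top",(170.3,262.5),0),"rack s":onz("side",(182,239.2),0)}
    for k,v in pos.items(): print(k,v.round(3))
    for i in(1,2,3): print(i,"H",W(p,H(i)).round(4),"E",W(p,Eg(i)).round(4))
E
python3 fit.py
```

```text
pose [ 0.7176 -0.0093  0.0484]
[[3.8, -0.1], [-3.8, 1.0], [1.2, 1.5], [-1.0, -4.4], [-3.0, -0.2], [1.6, -3.5], [0.4, 0.8], [0.1, -0.1], [-1.0, 2.0], [1.2, -0.1], [0.0, 0.3]]
top pink cab xy 0.056 -0.174
top blue cab xy 0.028 0.163
top blue cab xy 0.039 0.025
side pink cab xy 0.048 -0.175
side blue cab xy 0.025 0.161
side blue cab xy 0.037 0.024
beaker [ 0.432 -0.422  0.   ]
beaker s [ 0.375 -0.288  0.   ]
cyl [ 0.606 -0.453  0.   ]
cyl s [ 0.611 -0.447  0.   ]
rack [0.426 0.486 0.   ]
rack s [0.421 0.48  0.   ]
1 H [0.5915 0.2279 0.238 ] E [0.5931 0.0708 0.238 ]
2 H [0.5995 0.0631 0.238 ] E [ 0.6011 -0.094   0.238 ]
3 H [ 0.6075 -0.1017  0.238 ] E [ 0.6091 -0.2588  0.238 ]
```

View pics/topcrop.png

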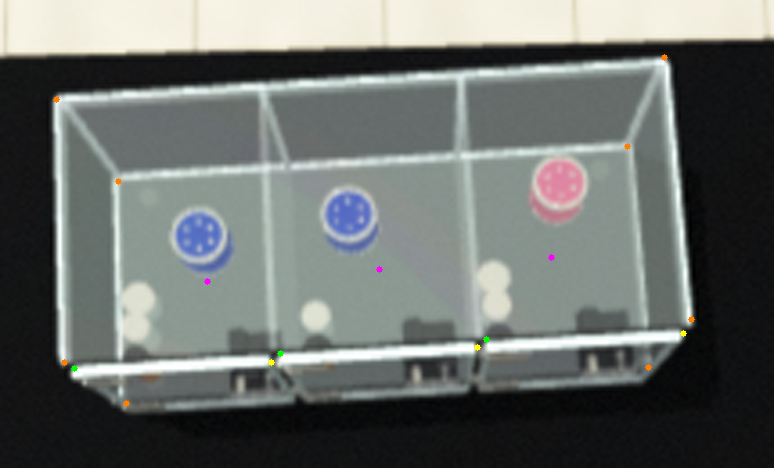

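View pics/sidecrop.png

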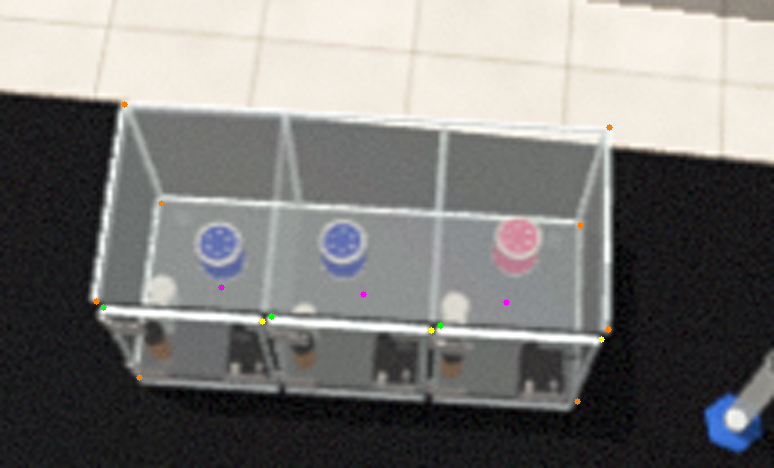

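Both crops show the fitted overlay points landing on the cabinet and door corners. The pink canister (558,185 in the top crop, 517,240 in the side crop) is in the right-hand bay, cabinet y -0.174, so door3 is the one. Next: shut the fingers, lift, and turn to line up with the cabinet.

```bash
python3 -m handwheel '[[[0,0,0,-0.01,-2.95],[0,0,0,-0.01,-2.95],[0,0,0,-0.01,-2.95],[0,0,0,-0.01,-2.95],[0,0,0,-0.01,-2.95],[0,0,0,-0.01,-2.95],[0,0,0,-0.01,-2.95],[0,0,0,-0.01,-2.95],[0,0,0,0,0]]]'
cat > where.py <<'E'
from h import *
p=np.load("pose.npy"); s=get_state(); d=s["eef_pos"][:2]-p[:2]; c,q=np.cos(p[2]),np.sin(p[2])
M=R.from_quat(s["tcp_rot"]).as_matrix(); fc=s["contact_force"]
print("t",s["time"],"cab",np.round([c*d[0]+q*d[1],-q*d[0]+c*d[1],s["eef_pos"][2]],4),"toolx deg rel cab -x",np.degrees(np.arctan2(M[1,0],M[0,0])-np.pi-p[2]).round(2),"F cab",np.round([c*fc[0]+q*fc[1],-q*fc[0]+c*fc[1],fc[2]],2),"q",s["qpos"].round(2),"open",round(s["opening"],3))
E
python3 where.py
```

```text
time: 2.35
eef_pos: [0.2393, 0.6321, 0.3143]
tcp_rot: [-0.026, 1.0, 0.002, 0.001]
contact_force: [0.7, 0.5, 1.2]
opening: -0.001
finger_force: 0.0
t 2.35 cab [-0.4467  0.6638  0.3143] toolx deg rel cab -x -359.85 F cab [0.71 0.46 1.24] q [ 1.06  0.24  1.49 -0.    1.41 -0.56] open -0.001
```

```bash
python3 -m handwheel '[[[0,-0.0177,-0.0314,0,0],[0,-0.0177,-0.0314,0,0],[0,-0.0177,-0.0314,0,0],[0,-0.0177,-0.0314,0,0],[0,-0.0177,-0.0314,0,0],[0,-0.0177,-0.0314,0,0],[0,-0.0177,-0.0314,0,0],[0,-0.0177,-0.0314,0,0],[0,-0.0177,-0.0314,0,0],[0,-0.0177,-0.0314,0,0]]]'; python3 where.py
python3 -m handwheel '[[[0,-0.003,-0.0358,0,0],[0,-0.003,-0.0358,0,0],[0,-0.003,-0.0358,0,0],[0,-0.003,-0.0358,0,0],[0,-0.003,-0.0358,0,0],[0,-0.003,-0.0358,0,0],[0,-0.003,-0.0358,0,0],[0,-0.003,-0.0358,0,0]]]' >/dev/null
python3 -m handwheel '[[[0,-0.003,-0.0358,0,0],[0,-0.003,-0.0358,0,0],[0,-0.003,-0.0358,0,0],[0,-0.003,-0.0358,0,0],[0,-0.003,-0.0358,0,0],[0,-0.003,-0.0358,0,0],[0,-0.003,-0.0358,0,0],[0,-0.003,-0.0358,0,0],[0,0,0,0,0],[0,0,0,0,0]]]' >/dev/null; python3 where.py
```

```text
time: 3.18
eef_pos: [0.4318, 0.3249, 0.3108]
tcp_rot: [-0.024, 1.0, -0.0, -0.0]
contact_force: [0.8, 0.5, -0.2]
opening: 0.002
finger_force: 0.0
t 3.1833 cab [-0.2693  0.3477  0.3108] toolx deg rel cab -x -359.98 F cab [ 0.84  0.49 -0.17] q [ 0.46 -0.06  1.81  0.    1.39 -1.16] open 0.002
t 4.6833 cab [-0.2211 -0.2248  0.3102] toolx deg rel cab -x -360.14 F cab [-0.8   1.23 -0.27] q [-0.63 -0.01  1.76  0.    1.39 -2.25] open -0.001
```

```bash
python3 -m handwheel '[[[0,0,0,0.0207,0],[0,0,0,0.0207,0],[0,0,0,0.0207,0],[0,0,0,0.0207,0],[0,0,0,0.0207,0],[0,0,0,0.0207,0],[0,-0.014,0,0,0],[0,-0.014,0,0,0],[0,-0.014,0,0,0],[0,-0.014,0,0,0],[0,-0.012,0,0,0],[0,0,0,0,0]]]' >/dev/null; python3 where.py
python3 -m handwheel '[[[0,-0.003,0,0,0],[0,-0.003,0,0,0],[0,-0.002,0,0,0],[0,0,0,0,0]]]' >/dev/null; python3 where.py
python3 -m handwheel '[[[0,-0.002,0,0,0],[0,-0.002,0,0,0],[0,0,0,0,0]]]' >/dev/null; python3 where.py
```

```text
t 5.6833 cab [-0.1511 -0.2214  0.1872] toolx deg rel cab -x -359.79 F cab [-1.6  -0.27 -0.26] q [-0.55  0.21  1.75  0.    1.18 -2.18] open -0.004
t 6.0167 cab [-0.1448 -0.223   0.1872] toolx deg rel cab -x -359.9 F cab [0.22 0.61 0.59] q [-0.55  0.23  1.73  0.    1.18 -2.17] open 0.004
t 6.2667 cab [-0.1405 -0.2234  0.1872] toolx deg rel cab -x -359.92 F cab [ 0.02  0.37 -0.1 ] q [-0.55  0.24  1.72  0.    1.18 -2.17] open 0.001
```

```bash
python3 -m handwheel '[[[0,-0.002,0,0,0],[0,-0.002,0,0,0],[0,0,0,0,0]]]' >/dev/null; python3 where.py
python3 -m handwheel '[[[0,-0.002,0,0,0],[0,0,0,0,0]]]' >/dev/null; python3 where.py
python3 -m handwheel '[[[0,-0.002,0,0,0],[0,0,0,0,0]]]' >/dev/null; python3 where.py
```

```text
t 6.5167 cab [-0.137  -0.2234  0.187 ] toolx deg rel cab -x -359.9 F cab [-2.17 -0.25  1.89] q [-0.54  0.24  1.71 -0.    1.19 -2.16] open -0.002
t 6.6833 cab [-0.1354 -0.2234  0.187 ] toolx deg rel cab -x -359.87 F cab [-4.75 -0.8   0.35] q [-0.54  0.25  1.71 -0.    1.19 -2.16] open 0.002
t 6.85 cab [-0.1338 -0.2235  0.187 ] toolx deg rel cab -x -359.86 F cab [-6.95 -0.16  2.95] q [-0.54  0.25  1.7  -0.    1.19 -2.16] open 0.0
```

```bash
python3 -m handwheel '[[[0,0.02,0,0,0],[0,0.03,0,0,0],[0,0.03,0,0,0],[0,0.02,0,0,0],[0,0,0,0,0],[0,0,0,0,0],[0,0,0,0,0],[0,0,0,0,0],[0,0,0,0,0],[0,0,0,0,0],[0,0,0,0,0],[0,0,0,0,0]]]' >/dev/null; python3 where.py
python3 - <<'E'
from h import *
a=viewer.read_camera("top"); b=viewer.read_camera("side")
f=lambda im,x,y:cv2.resize(im[y:y+130,x:x+200],None,fx=2,fy=3,interpolation=cv2.INTER_CUBIC)
k=lambda im,x,y:cv2.resize(im[y:y+140,x:x+200],None,fx=2,fy=2,interpolation=cv2.INTER_CUBIC)
cv2.imwrite("pics/ajar.png",np.hstack([k(a,260,110),k(b,240,110)]))
for n in("top","side"): print(n,[(pix(d["xy"]).round(1).tolist(),round(d["confidence"],2)) for d in viewer.pinpoint(n,"door3_edge")[:4]])
p=np.load("pose.npy"); c,s=np.cos(p[2]),np.sin(p[2])
for th in(0,.36,1.57):
    X=np.array([-.1145-.157*np.sin(th)-.006*np.cos(th),-.087-.157*np.cos(th)+.006*np.sin(th)])
    w=[p[0]+c*X[0]-s*X[1],p[1]+s*X[0]+c*X[1],.238]; print(th,proj("top",w).round(1),proj("side",w).round(1))
E
```

```text
t 7.85 cab [-0.2324 -0.2234  0.187 ] toolx deg rel cab -x -359.88 F cab [ 0.43  0.26 -0.9 ] q [-0.64  0.06  1.92  0.    1.16 -2.26] open -0.003
top [([397.1, 211.3], 0.75)]
side [([179.1, 238.7], 0.67)]
0 [399.4 192.1] [376.6 193.9]
0.36 [397.  211.3] [373.  208.7]
1.57 [346.9 248.8] [327.8 233.4]
```

View pics/ajar.png

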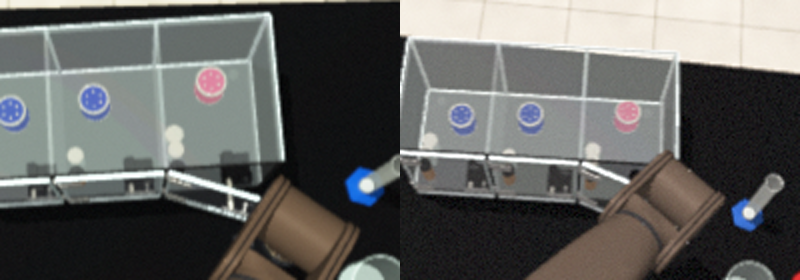

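The picture shows door3 ajar with its edge at top pixel (397,211), exactly where 0.36 rad predicts; doors 1 and 2 are shut. I now go around the free edge and in behind it.

```bash
python3 -m handwheel '[[[0,0,-0.022,0,0],[0,0,-0.022,0,0],[0,0,-0.022,0,0],[0,0,0,0,0],[0,-0.019,0,0,0],[0,-0.019,0,0,0],[0,-0.019,0,0,0],[0,-0.019,0,0,0],[0,-0.018,0,0,0],[0,0,0,0,0],[0,0,0,0,0]]]' >/dev/null; python3 where.py
python3 -m handwheel '[[[0,0,0.015,0,0],[0,0,0.015,0,0],[0,0,0.015,0,0],[0,0,0.015,0,0],[0,0,0.01,0,0],[0,0,0,0,0]]]' >/dev/null; python3 where.py
```

```text
t 8.9667 cab [-0.1384 -0.2886  0.1867] toolx deg rel cab -x -359.83 F cab [-0.71 -0.27 -0.17] q [-0.63  0.31  1.64 -0.    1.2  -2.25] open -0.001
t 9.4667 cab [-0.1388 -0.2163  0.1874] toolx deg rel cab -x -359.75 F cab [ 0.03  0.34 -0.86] q [-0.54  0.23  1.72  0.    1.19 -2.16] open 0.0
```

```bash
python3 -m handwheel '[[[0,0.0112,0.0062,0,0],[0,0.0112,0.0062,0,0],[0,0.0112,0.0058,0,0],[0,0.0112,0.0058,0,0],[0,0.0098,0.0079,0,0],[0,0.0098,0.0079,0,0],[0,0.008,0.0097,0,0],[0,0.008,0.0097,0,0],[0,0,0,0,0]]]' >/dev/null; python3 where.py
python3 -m handwheel '[[[0,0.006,0.011,0,0],[0,0.006,0.011,0,0],[0,0.003,0.008,0,0],[0,0.003,0.008,0,0],[0,0.0015,0.008,0,0],[0,0.001,0.008,0,0],[0,0,0,0,0],[0,0,0,0,0]]]' >/dev/null; python3 where.py
python3 - <<'E'
from h import *
a=viewer.read_camera("top"); b=viewer.read_camera("side")
k=lambda im,x,y:cv2.resize(im[y:y+180,x:x+200],None,fx=2,fy=2,interpolation=cv2.INTER_CUBIC)
cv2.imwrite("pics/open.png",np.hstack([k(a,260,110),k(b,240,110)]))
E
```

```text
t 10.2167 cab [-0.2202 -0.1591  0.1872] toolx deg rel cab -x -359.87 F cab [-0.45 -0.49 -0.65] q [-0.53  0.02  1.96 -0.    1.16 -2.15] open 0.001
t 10.8833 cab [-0.2398 -0.1057  0.1871] toolx deg rel cab -x -359.84 F cab [0.49 0.44 0.46] q [-0.46 -0.06  2.04 -0.    1.16 -2.08] open 0.001
```

View pics/open.png

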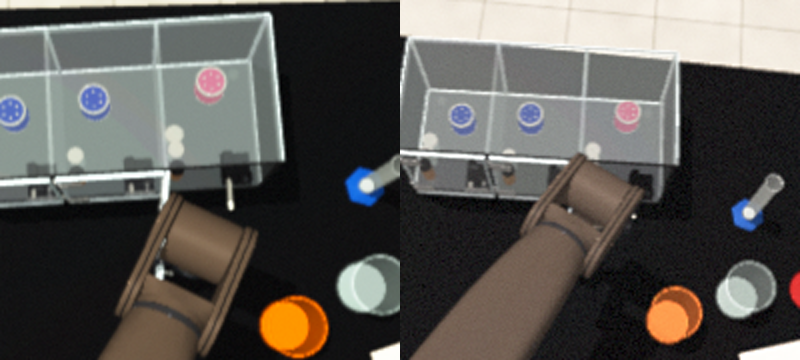

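The gripper hides the door's free edge, though the part that shows (top crop 165,185) points straight out. I back off to the right, lift, and check.

```bash
python3 -m handwheel '[[[0,0,-0.01,0,0],[0,0,-0.02,0,0],[0,0,-0.025,0,0],[0,0,-0.025,0,0],[0,0,0,-0.02,0],[0,0,0,-0.03,0],[0,0,0,-0.035,0],[0,0,0,-0.035,0],[0,0,0,-0.02,0],[0,0,0,0,0]]]' >/dev/null; python3 where.py
python3 -m handwheel '[[[0,0,-0.03,0,0],[0,0,-0.03,0,0],[0,0,-0.03,0,0],[0,0,-0.03,0,0],[0,0,-0.03,0,0],[0,0,0,0,0],[0,0,0,0,0],[0,0,0,0,0]]]' >/dev/null; python3 where.py
cat > chk.py <<'E'
from h import *
from scipy.optimize import minimize_scalar
a=viewer.read_camera("top"); b=viewer.read_camera("side")
k=lambda im,x,y:cv2.resize(im[y:y+180,x:x+200],None,fx=2,fy=2,interpolation=cv2.INTER_CUBIC)
cv2.imwrite("pics/final.png",np.hstack([k(a,260,110),k(b,240,110)]))
for n in("top","side"):
    for t in("door1_edge","door2_edge","door3_edge","beaker","cylinder","tube_rack"): print(n,t,[(pix(d["xy"]).round(1).tolist(),round(d["confidence"],2)) for d in viewer.pinpoint(n,t)[:3]])
p=np.load("pose.npy"); c,s=np.cos(p[2]),np.sin(p[2])
for th in(1.2,1.4,1.57,1.75):
    X=np.array([-.1145-.157*np.sin(th)-.006*np.cos(th),-.087-.157*np.cos(th)+.006*np.sin(th)])
    w=[p[0]+c*X[0]-s*X[1],p[1]+s*X[0]+c*X[1],.238]; print(th,proj("top",w).round(1),proj("side",w).round(1))
E
python3 chk.py
```

```text
t 11.8167 cab [-0.2378 -0.1888  0.334 ] toolx deg rel cab -x -359.95 F cab [-0.09  0.2   1.08] q [-0.6  -0.1   1.81 -0.    1.42 -2.22] open 0.006
t 12.4833 cab [-0.2399 -0.3363  0.3257] toolx deg rel cab -x -359.95 F cab [ 0.76 -0.24  0.77] q [-0.79  0.09  1.63  0.    1.42 -2.41] open -0.002
top door1_edge [([283.9, 201.5], 0.68)]
top door2_edge [([344.3, 200.3], 0.77)]
top door3_edge [([441.7, 204.3], 0.52), ([338.4, 248.2], 0.5)]
top beaker [([484.5, 244.3], 0.74), ([404.6, 273.5], 0.58), ([169.6, 260.5], 0.55)]
top cylinder [([444.5, 203.6], 0.81)]
top tube_rack [([169.1, 263.0], 0.61)]
side door1_edge [([282.9, 190.7], 0.86)]
side door2_edge [([328.5, 192.0], 0.86)]
side door3_edge [([325.0, 231.3], 0.66)]
side beaker [([447.0, 250.4], 0.83), ([409.5, 257.1], 0.71), ([371.4, 270.8], 0.66)]
side cylinder []
side tube_rack [([179.8, 236.5], 0.82)]
1.2 [366.9 244.4] [344.9 231.9]
1.4 [356.3 247.7] [335.8 233.5]
1.57 [346.9 248.8] [327.8 233.4]
1.75 [336.8 248.2] [319.6 231.9]
```

View pics/final.png

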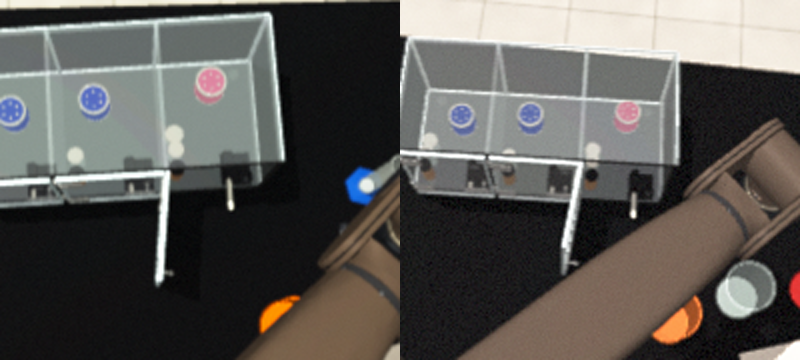

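The picture shows door3 standing open, its edge near (338,248) in top and (325,231) in side, which is about 1.65 rad. Doors 1 and 2 are shut, the glassware has not moved and the robot is clear.

```bash
python3 -c "
from plant import sign_off; print(sign_off())"
```

```text
the job is handed in; nothing more can be done
None
```

The right bay (door3), which holds the pink canister, stands open about square to the cabinet front (measured about 1.65 rad); in the last pictures the other two doors were shut and the glassware had not moved, and the job is handed in, with no verdict shown.

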